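# Set the suction cup of a phone screen opener down on the glass

## Robot

A 7-joint arm with a two-finger parallel gripper is mounted at the origin on the work surface. World frame = base frame: x ahead of the robot, y to its left, z up, the work surface at z = 0. Lengths are in m, angles in rad, forces in N, time in s.
With the tool pointing down it reaches from about 0.425 to 0.8 m from the base axis. Payload 8.3 kg.
Tool frame: the origin (TCP) lies on the centre line of the jaws, within the pads' length; the fingertips stand 8 mm ahead of it and the grasp point (between the pads) lies 11 mm behind it; z points along the fingers, y is the line along which they close (so a half turn about z gives the same grasp; the last joint's range is limited). The gripper opens to 85 mm and grips with 20 to 120 N. Pads are 22 mm wide; open, the fingers measure 114 mm over their backs; the gripper's body (76 mm by 85 mm) begins 54 mm behind the grasp point. The pads swing forward as they close: fully open they stand 13 mm farther back than shut.
Start: joints at [-0.063, 0.383, 0.016, 1.37, -0.006, 1.388, -0.046], TCP at [0.625, 0, 0.239] pointing down, gripper open.
Joint ranges: [-2.95, 2.95], [-0.25, 2.06], [-1.52, 1.56], [0.18, 2.33], [-1.44, 4.58], [0.02, 2.06], [-3.01, 3.01]. Speed limits (rad/s): [2.39, 2.39, 3.01, 3.01, 3.14, 3.14, 3.14].

## Interface

Orientations are given as a 3x3 rotation matrix whose columns are the frame's x, y, z axes.
In Python, from plant import ctrl, snapshot gives the robot as it stands.
- The arm moves only by the tool servo_tool, never from a script. Its argument "targets" is a list of rows, each an object with "translation": the shift along the tool's x, y, z in cm, a list of three; "angular": the turn, a rotation vector about the tool's x, y, z in rad, a list of three. A call has 1 to 5 rows; each row shifts and turns the commanded pose from where the row before left it, along the tool's axes as they then stand; what a row does not reach is not made up. A row lasts 1/10 s, in which the tool goes at most 50 mm and 8.59 degrees, less where a joint would pass 70% of its speed; a pose out of reach is approached as far as the arm can. A call with a gripper value outside its range is refused whole. "gripper" is the opening, from 0 (shut) to 1 (fully open), set as the call begins (left out, the last holds). The fingers move at their own pace and stop on an object; "squeeze" is the grip in N (left out, the last holds). Time passes only in rows, so rows that do not move let the fingers close. It gives the time, the measured TCP pose, the force, the opening and the grip force at its end, in the units of the state.
- ctrl.observe(): the state, without advancing time (a new reading comes with each control period).
- snapshot(name): name is "scene" or "side" or "wrist"; returns a dict with "image" (420x560x3 uint8, red, green, blue), "intrinsics" (3x3 intrinsics, pixels), "rvec" (rotation vector, rad) and "tvec" (3), from world to camera coordinates, as OpenCV has them. Camera axes: x right, y down, z forward; pixel columns grow to the right and rows downward; lengths in m; the calibration is good to about 2 mm. A picture is of the moment at which its call begins. There is no depth.
- ctrl.hand_in(): hands the job in; it is judged then, once.
The state is a dict: "clock": time; "joints": joint angles; "qd": joint speeds; "joint_efforts": joint torques, N m; "tool_pos": TCP position; "tool_rot": TCP orientation; "force": force on the tool from outside, world axes, zero at the start; "ft_torque": the same for the moment, N m; "gripper_width": finger opening in m; "grip_force": force on a finger pad.
Only numpy, scipy, OpenCV 4.12 (cv2) and the standard library are available. Lean on these libraries where they do the work, as an engineer would, in place of code of your own. Each camera call takes 0.05 s, during which the arm holds its last target. There are 200 camera calls.

## Task

Press the tail of the screen opener's ratchet pawl so that the pawl snaps free of the teeth, then push the raised arm fully down by its palm pad until it is on its stop and the suction cup sits squashed on the phone's glass, and press the front of the pawl so that it drops back into the teeth, ready for lifting the screen. Do it all by pressing with the fingertips: do not lift the arm or the phone, and leave everything else on the bench where it lies.

Things in the scene. Friction and masses are not known exactly. Their poses are not given: they have to be found in the camera images.
- opener: The screen opener, screwed to the bench: aluminium base plate 320 x 110 x 12 (x -155 to +165), phone cradle on its front part, two upright steel cheek plates (27 over both, up to 125 high) at its rear. Origin on the bench; x points from the cheeks along the arm to the palm pad, z up. The cheeks carry the arm pin at (-75, 0, 78) and the pawl pin at (-130, 0, 116) mm, both along y.
- hinge_pin (a point): Axis of the arm's hinge, at (-75, 0, 78) mm in the opener's frame; the hinge axis is the opener's y.
- lift_arm (a joint): Angle of the lift arm above level, rad: 0 = fully down on its stop, up to 1.2; starts at about 0.5 to 0.85. The hinge is stiff and stays where it is left; pushing down takes 2 to 8 N at the palm pad. A toothed sector of 41 radius on its hub (teeth every 0.087 rad) lets it rise in clicks; with the pawl in it goes down no more than one tooth.
- palm_pad (a point): Middle of the top face of the black rubber palm pad (46 long x 64 wide x 12 thick) at the free end of the arm, an aluminium flat bar 28 wide. In the arm's frame (origin on hinge_pin, x along the arm, z up when level) it lies at (240, 0, 10) mm and travels on an arc about hinge_pin; with the arm down its top is 88 above the bench.
- pawl (a joint): Angle of the steel pawl, rad: 0 to about 0.05 = in the teeth (how it starts), 0.36 = free, on its stop. An over-centre spring snaps it to whichever end is nearer (dead centre 0.18) and it stays there. It grows when the tail is pressed down. Either end needs 2 to 6 N.
- pawl_tail (a point): Middle of the top face of the pawl's rear thumb pad (26 long x 30 wide, 4 thick, steel), behind the cheeks, the end away from the palm pad. 42 behind and 19 above the pawl pin while the pawl is in (135 above the bench). Pressed down, it drops 16 to the free stop.
- pawl_front (a point): Middle of the top face of the pawl's front thumb pad (24 long x 26 wide, 4 thick, steel), right above the hook and toothed sector. 58 ahead of and 19 above the pawl pin while the pawl is in (135 above the bench); with the pawl free it is tilted, stands 19 higher and 10 nearer the pawl pin. Pressing it down past dead centre drops the pawl into the teeth.
- cup (a joint): Squash of the black rubber suction cup (34 across) that hangs under the arm 180 from the hinge, m: 0 = hanging free, about 0.006 when the arm is fully down and the cup sits on the phone's glass. It is sprung (about 3 N).
- phone: The phone to be opened, 147 x 71 x 8, lying loose on its back in the opener's cradle with 1.5 play; origin at the centre of its underside, glass on top, 23 above the bench. The cup comes down on the half of the glass that is farther from the cheeks.
- driver: Bystander: precision screwdriver, 160 long, lying; origin at the centre of its underside.
- tweezers: Bystander: steel tweezers, 125 long, lying.
- screw_tray: Bystander: grey open tray with six bays for screws, 100 x 66 x 18 high.
- spudger: Bystander: black plastic prying stick, 140 long, lying.
- tape_roll: Bystander: roll of amber tape, 80 across, 15 high, lying flat.
- spare_phone: Bystander: second phone with a black case, 147 x 71 x 8, lying on the bench away from the opener.
- solder_reel: Bystander: small reel of solder, 58 across, 38 high, standing on its flange.
- cleaner: Bystander: small bottle of cleaner, 48 across, 125 high.

How it is judged:
On the way, in this order (a step that is already met when the one before it is completed fails the run):
1. the pawl is pressed free while the arm is still up (value of joint pawl above 0.3 rad and value of joint lift_arm above 0.35 rad), for 0.2 s.
2. with the pawl still free, the arm is pushed fully down and the cup sits on the glass (value of joint lift_arm below 0.025 rad and value of joint cup above 0.001 m and value of joint pawl above 0.3 rad), for 0.2 s.
At the end, for the whole second after the job is handed in: The arm is down within 0.025 rad of its stop and at rest, the cup is squashed by at least 1 mm on the glass, the pawl is back in the teeth (below 0.1 rad), and the phone lies in its cradle within 12 mm of where it was (value of joint lift_arm below 0.025 rad and value of joint cup above 0.001 m and value of joint pawl below 0.1 rad and distance of phone from where it was at the start of the episode below 0.012 m and linear speed of phone below 0.02 m/s and velocity of joint lift_arm below 0.05 rad/s); the robot touches nothing.
It fails at once if the arm is lifted (it is only to be pushed down) (value of joint lift_arm above 0.96 rad or (value of joint lift_arm above 0.15 rad and velocity of joint lift_arm above 0.4 rad/s)).
It fails at once if the phone is lifted or shoved out of its cradle (moved by more than 12 mm) (distance of phone from where it was at the start of the episode above 0.012 m).
It fails at once if something else on the bench is moved by more than 25 mm (distance of any of driver, tweezers, screw_tray, spudger, tape_roll, spare_phone, solder_reel, cleaner from where it was at the start of the episode above 0.025 m).
It also fails if it takes over 53 s, if anything falls off the work surface, if the arm or the gripper's body presses on something with over 40 N, if the wrist force passes 120 N, or if a joint passes its speed limit or range.

## Working session

There is one attempt and no reset: what is moved stays moved. The work goes in short steps, Python scripts to look and compute and a tool call to move; the robot and the scene stay as the last step left them, time stands still between calls to the robot, and variables do not carry over. Pictures are saved under pics/ and viewed, at most 10 in all, crops included, and the job is handed in when it is done.

Besides the shell and the picture viewer there is one more tool, called after "Call:" as name(argument=value, ...), one argument or row to a line, values as JSON. servo_tool: Moves the arm, as the interface text tells. Its arguments: {"type":"object","properties":{"targets":{"type":"array"},"gripper":{"type":"number"},"squeeze":{"type":"number"}},"required":["targets"]}

```bash
mkdir -p pics; ls; cat > h.py <<'E'
import numpy as np,cv2
from plant import ctrl,snapshot
def snap(n,f):
    s=snapshot(n); cv2.imwrite(f'pics/{f}.png',s['image'][:,:,::-1]); np.savez(f'pics/{f}.npz',**{k:s[k] for k in('intrinsics','rvec','tvec')}); return s
def cal(f): return np.load(f'pics/{f}.npz')
def proj(f,P):
    c=cal(f); return cv2.projectPoints(np.array(P,float).reshape(-1,3),c['rvec'],c['tvec'],c['intrinsics'],None)[0][:,0]
E
python3 - <<'E'
from h import *
for n in('scene','side'): 
    s=snap(n,n+'0'); print(cv2.Rodrigues(s['rvec'])[0].T@-s['tvec'].reshape(3))
a=cv2.imread('pics/scene0.png');b=cv2.imread('pics/side0.png')
s=ctrl.observe();print(s['clock'],s['tool_pos'],s['tool_rot'])
E
```

```text
pics
[1.21023557 0.6009598  0.79479253]
[0.2267287  0.79565088 0.58761217]
0.1 [6.24581153e-01 2.86721960e-05 2.38389942e-01] [[-4.68299901e-05  9.99998551e-01 -1.70162271e-03]
 [ 9.99999999e-01  4.68093697e-05 -1.21579232e-05]
 [-1.20782537e-05 -1.70162328e-03 -9.99998552e-01]]
```

View pics/scene0.png

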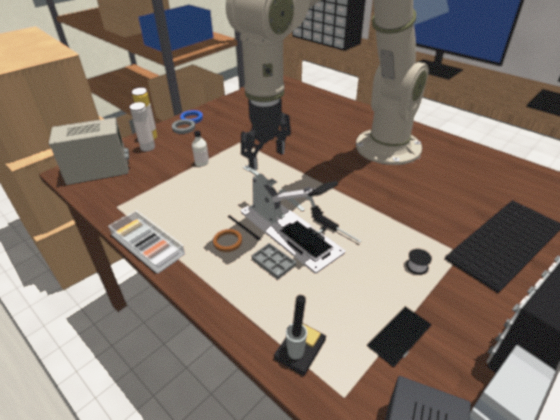

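View pics/side0.png

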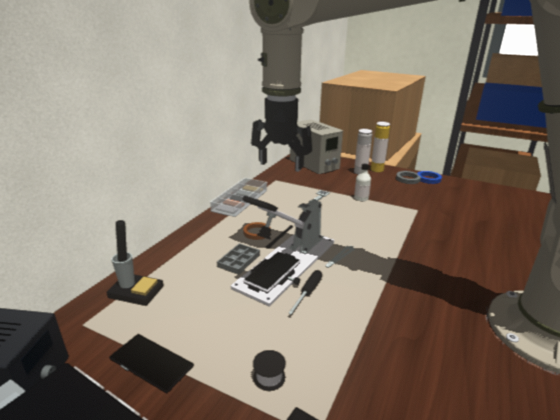

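The opener stands mid-mat: about (295,225) in the scene view and (285,255) in the side view, with its arm raised. I'll enlarge both.

```bash
python3 - <<'E'
from h import *
a=cv2.imread('pics/scene0.png')[160:280,220:370];b=cv2.imread('pics/side0.png')[180:310,210:360]
cv2.imwrite('pics/sc.png',cv2.resize(a,None,fx=5,fy=5,interpolation=2))
cv2.imwrite('pics/sd.png',cv2.resize(b,None,fx=4.6,fy=4.6,interpolation=2))
E
```

```text
(no output)
```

View pics/sc.png

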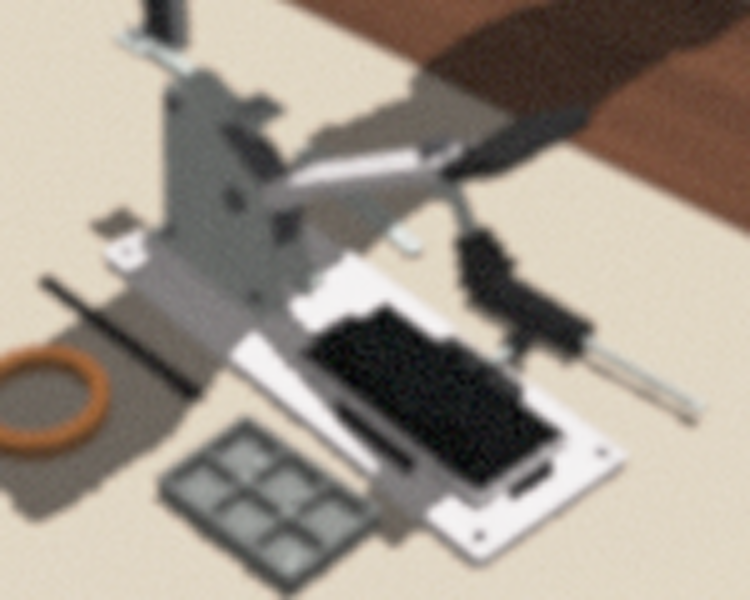

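View pics/sd.png

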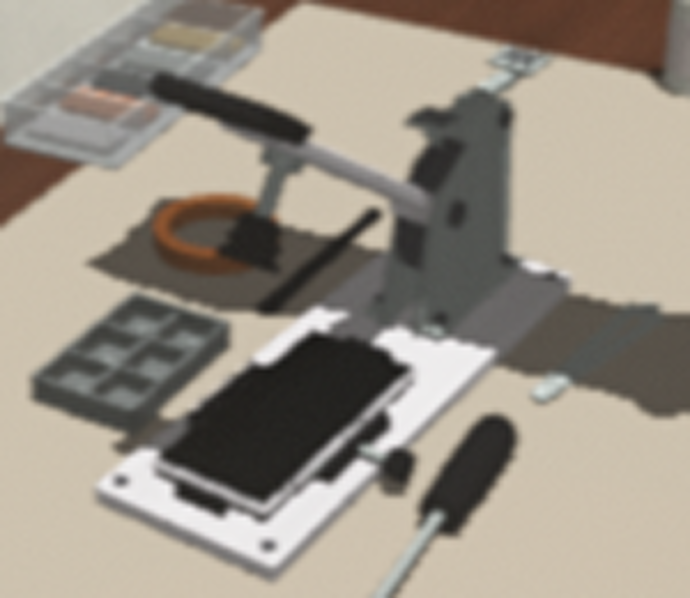

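```bash
cat > fit.py <<'E'
from h import *
from scipy.optimize import least_squares
def op(p,X):
    X=np.array(X,float).reshape(-1,3)/1000; c,s=np.cos(p[2]),np.sin(p[2])
    return X@np.array([[c,s,0],[-s,c,0],[0,0,1]])+[p[0],p[1],0]
def armp(a,X):
    x,y,z=X; return [-75+x*np.cos(a)-z*np.sin(a),y,78+x*np.sin(a)+z*np.cos(a)]
if __name__=='__main__':
    S=np.array([[480,560],[627,460],[106,253],[518,142]])/5+[220,160]
    D=np.array([[97,490],[277,572],[570,277],[230,105]])/4.6+[210,180]
    def r(p):
        pad=armp(p[3],[240,0,4])
        a=proj('scene0',op(p,[[165,-55,12],[165,55,12],[-155,-55,12],pad]))-S
        b=proj('side0',op(p,[[165,-55,12],[165,55,12],[-155,55,12],pad]))-D
        return np.r_[a.ravel(),b.ravel()]
    best=min((least_squares(r,[.65,0,y,.65]) for y in np.arange(-3,3,.7)),key=lambda q:q.cost)
    print(best.x,best.fun.round(2)); p=best.x
    np.save('p.npy',p)
    for n,X in dict(tail=[-172,0,135],front=[-72,0,135],frontfree=[-82,0,154],pad=armp(p[3],[240,0,10]),paddown=[165,0,88]).items(): print(n,op(p,X).round(4))
    for f,o,k in(('scene0',[220,160],5),('side0',[210,180],4.6)):
        im=cv2.imread('pics/sc.png' if f[1]=='c' else 'pics/sd.png')
        P=[[-172,0,135],[-72,0,135],[-75,0,78],[-130,0,116],[165,55,12],[-155,55,12],[-155,-55,12]]+[armp(p[3],[240+dx,dy,10]) for dx in(-23,23) for dy in(-32,32)]
        for q in (proj(f,op(p,P))-o)*k: cv2.circle(im,tuple(int(v) for v in q),4,(0,0,255),-1)
        cv2.imwrite('pics/ov_'+f+'.png',im)
    a,b=cv2.imread('pics/ov_scene0.png'),cv2.imread('pics/ov_side0.png')
    cv2.imwrite('pics/ov.png',np.hstack([a[:250,50:600],b[:300,100:650][:250]])[:,:].copy() if 0 else np.vstack([a[:290,50:650],b[:300,50:650]]))
E
python3 fit.py
```

```text
[0.58240871 0.0375528  1.4661709  0.62105037] [ 0.87 -0.47  0.98 -1.41 -0.33 -0.53 -0.08 -0.3  -1.24 -0.55 -0.89 -0.69
  0.49 -0.86 -0.    0.29]
tail [[ 0.5644 -0.1335  0.135 ]]
front [[ 0.5749 -0.0341  0.135 ]]
frontfree [[ 0.5738 -0.044   0.154 ]]
pad [[0.5944 0.1513 0.2258]]
paddown [[0.5996 0.2017 0.088 ]]
```

View pics/ov.png

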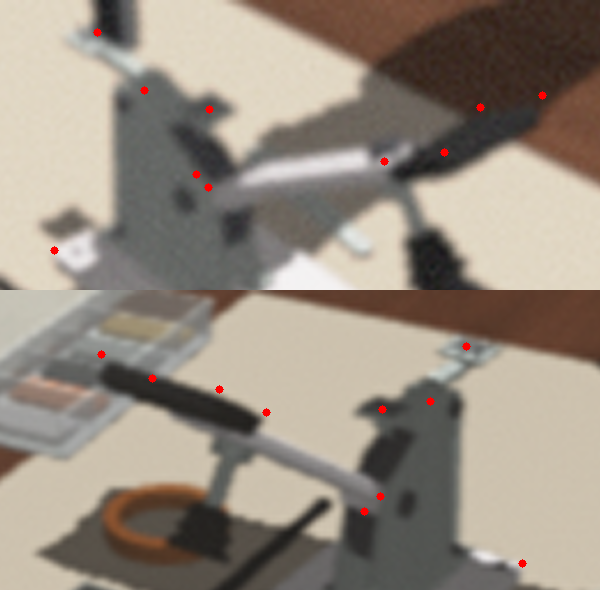

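The overlay puts the tail, front pad and hinge within a few mm of the picture. The palm pad may sit a little lower than fitted, so I'll find it by touch. I'll move above the tail with the gripper shut.

Call:
servo_tool(
  targets=[
    {"translation": [-2.7, -1.2, 0], "angular": [0, 0, 0]},
    {"translation": [-2.7, -1.2, 0], "angular": [0, 0, 0]},
    {"translation": [-2.7, -1.2, 0], "angular": [0, 0, 0]},
    {"translation": [-2.7, -1.2, 0], "angular": [0, 0, 0]},
    {"translation": [-2.7, -1.2, 0], "angular": [0, 0, 0]},
  ],
  gripper=0,
)

```text
clock: 0.6
tool_pos: [0.5641, -0.1359, 0.2388]
tool_rot: [[-0.0, 1.0, -0.001], [1.0, 0.0, 0.0], [0.0, -0.001, -1.0]]
force: [0.0, -0.4, -0.2]
gripper_width: 0.0123
grip_force: 0.0
```

Call:
servo_tool(
  targets=[
    {"translation": [0, 0, 0], "angular": [0, 0, 0]},
    {"translation": [0, 0, 2], "angular": [0, 0, 0]},
    {"translation": [0, 0, 2], "angular": [0, 0, 0]},
    {"translation": [0, 0, 2], "angular": [0, 0, 0]},
    {"translation": [0, 0, 1], "angular": [0, 0, 0]},
  ],
)

```text
clock: 1.1
tool_pos: [0.564, -0.1342, 0.167]
tool_rot: [[-0.001, 1.0, -0.003], [1.0, 0.001, 0.001], [0.001, -0.003, -1.0]]
force: [-1.5, 0.8, -0.3]
gripper_width: 0.0001
grip_force: 0.0
```

```bash
python3 - <<'E'
from h import *
snap('scene','s1');snap('side','d1')
s=ctrl.observe();print(s['clock'],s['tool_pos'],s['force'],s['gripper_width'])
a=cv2.imread('pics/s1.png')[130:240,220:370];b=cv2.imread('pics/d1.png')[150:260,210:360]
cv2.imwrite('pics/v1.png',cv2.resize(np.hstack([a,b]),None,fx=2.66,fy=2.66,interpolation=2))
E
```

```text
1.2 [ 0.56404001 -0.13434351  0.16751074] [0.17679213 0.15013775 0.23422404] 7.060287279957418e-05
```

View pics/v1.png

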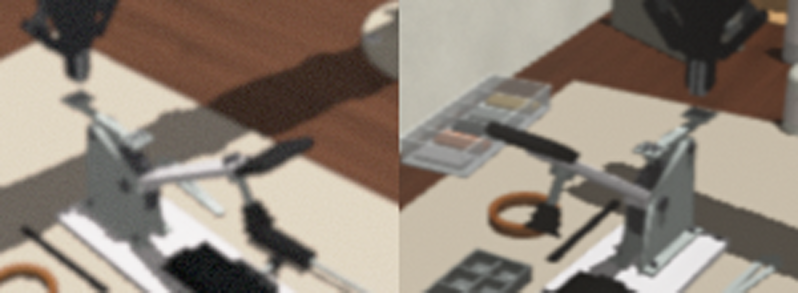

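The shut fingertips are directly above the tail pad in both views, at (78,78) over (78,98) and (698,92) over (697,115). Pressing.

Call:
servo_tool(
  targets=[
    {"translation": [0, 0, 1.2], "angular": [0, 0, 0]},
    {"translation": [0, 0, 1.0], "angular": [0, 0, 0]},
    {"translation": [0, 0, 0.7], "angular": [0, 0, 0]},
    {"translation": [0, 0, 0.6], "angular": [0, 0, 0]},
    {"translation": [0, 0, 0.5], "angular": [0, 0, 0]},
  ],
)

```text
clock: 1.7
tool_pos: [0.5654, -0.1354, 0.1299]
tool_rot: [[0.0, 1.0, 0.001], [1.0, -0.0, -0.0], [-0.0, 0.001, -1.0]]
force: [-7.9, -0.7, 31.9]
gripper_width: 0.0
grip_force: 16.0
```

Call:
servo_tool(
  targets=[
    {"translation": [0, 0, 0.2], "angular": [0, 0, 0]},
    {"translation": [0, 0, 0], "angular": [0, 0, 0]},
    {"translation": [0, 0, 0], "angular": [0, 0, 0]},
  ],
)

```text
clock: 2.0
tool_pos: [0.5655, -0.1354, 0.1303]
tool_rot: [[0.0, 1.0, 0.003], [1.0, -0.0, -0.0], [-0.0, 0.003, -1.0]]
force: [-9.9, -0.8, 22.6]
gripper_width: -0.0001
grip_force: 11.2
```

Call:
servo_tool(
  targets=[
    {"translation": [0, 0, -2], "angular": [0, 0, 0]},
    {"translation": [0, 0, -4], "angular": [0, 0, 0]},
    {"translation": [0, 0, -4], "angular": [0, 0, 0]},
    {"translation": [0, 0, -4], "angular": [0, 0, 0]},
    {"translation": [0, 0, 0], "angular": [0, 0, 0]},
  ],
)

```text
clock: 2.5
tool_pos: [0.5676, -0.135, 0.2738]
tool_rot: [[-0.001, 1.0, 0.01], [1.0, 0.001, -0.001], [-0.001, 0.01, -1.0]]
force: [0.8, -0.1, 0.1]
gripper_width: 0.0002
grip_force: 0.0
```

```bash
python3 - <<'E'
from h import *
snap('scene','s2');snap('side','d2')
s=ctrl.observe();print(s['clock'],s['tool_pos'],s['force'])
a=cv2.imread('pics/s2.png')[150:230,220:370];b=cv2.imread('pics/d2.png')[170:250,230:380]
cv2.imwrite('pics/v2.png',cv2.resize(np.vstack([a,b])[:,:],None,fx=3.75,fy=3.75,interpolation=2))
E
```

```text
2.6 [ 0.56557772 -0.13456482  0.2681224 ] [ 0.05547157 -0.68149645 -1.03468094]
```

View pics/v2.png

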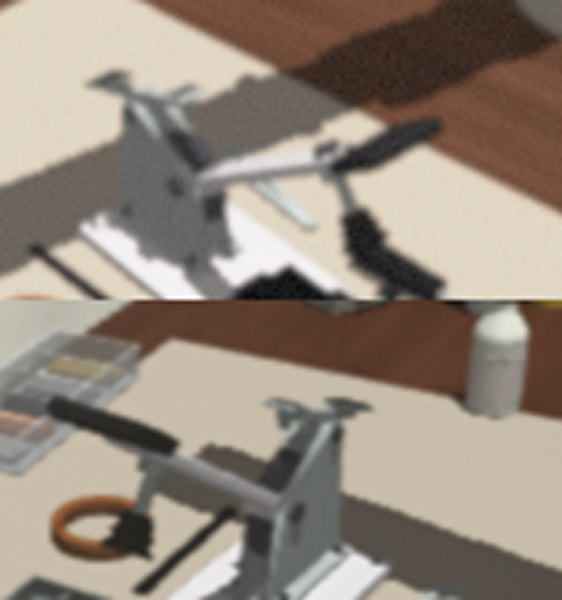

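The pawl is free: tail down at (110,80), front raised at (185,95). Next, over the palm pad.

Call:
servo_tool(
  targets=[
    {"translation": [4.5, 0.5, 0], "angular": [0, 0, 0]},
    {"translation": [4.5, 0.5, 0], "angular": [0, 0, 0]},
    {"translation": [4.5, 0.5, 0], "angular": [0, 0, 0]},
    {"translation": [4.5, 0.5, 0], "angular": [0, 0, 0]},
    {"translation": [4.5, 0.5, 0], "angular": [0, 0, 0]},
  ],
)

```text
clock: 3.1
tool_pos: [0.5891, 0.092, 0.2653]
tool_rot: [[-0.0, 1.0, -0.003], [1.0, 0.0, -0.0], [-0.0, -0.003, -1.0]]
force: [1.2, -0.7, 0.1]
gripper_width: -0.0001
grip_force: 0.0
```

Call:
servo_tool(
  targets=[
    {"translation": [3.0, 0.2, 0], "angular": [0, 0, 0]},
    {"translation": [2.3, 0.1, 0], "angular": [0, 0, 0]},
    {"translation": [0, 0, 0], "angular": [0, 0, 0]},
    {"translation": [0, 0, 0], "angular": [0, 0, 0]},
  ],
)

```text
clock: 3.5
tool_pos: [0.5923, 0.1434, 0.2654]
tool_rot: [[-0.002, 1.0, -0.003], [1.0, 0.002, -0.001], [-0.001, -0.003, -1.0]]
force: [0.6, -0.3, 0.3]
gripper_width: -0.0001
grip_force: 0.0
```

```bash
python3 - <<'E'
from fit import *
p=np.load('p.npy')
s=ctrl.observe();print(s['clock'],s['tool_pos'],s['force'])
for a in (.62,.55,.45,.35,.25,.15,.05,0,):
    c=op(p,armp(a,[240,0,10]))[0]; print(a,(c+[0,-.005,.008+.006*np.tan(a)]).round(4))
E
```

```text
3.5 [0.59225142 0.14342103 0.26539377] [ 0.61766838 -0.27934019  0.26801723]
0.62 [0.5944 0.1464 0.2379]
0.55 [0.5954 0.1563 0.2236]
0.45 [0.5967 0.1686 0.2023]
0.35 [0.5978 0.1788 0.1799]
0.25 [0.5986 0.1868 0.1566]
0.15 [0.5992 0.1925 0.1327]
0.05 [0.5996 0.1959 0.1083]
0 [0.5996 0.1967 0.096 ]
```

Descending gradually along the arc.

Call:
servo_tool(
  targets=[
    {"translation": [0.3, 0.2, 1.4], "angular": [0, 0, 0]},
    {"translation": [0, 0, 1.0], "angular": [0, 0, 0]},
    {"translation": [0.5, 0.05, 0.9], "angular": [0, 0, 0]},
    {"translation": [0.5, 0.05, 0.9], "angular": [0, 0, 0]},
  ],
)

```text
clock: 3.9
tool_pos: [0.596, 0.1552, 0.2242]
tool_rot: [[0.002, 1.0, -0.001], [1.0, -0.002, -0.001], [-0.001, -0.001, -1.0]]
force: [-0.2, -2.4, 1.3]
gripper_width: -0.0003
grip_force: 0.9
```

Call:
servo_tool(
  targets=[
    {"translation": [0.6, 0.06, 1.05], "angular": [0, 0, 0]},
    {"translation": [0.6, 0.06, 1.05], "angular": [0, 0, 0]},
  ],
)

```text
clock: 4.1
tool_pos: [0.5972, 0.1682, 0.2034]
tool_rot: [[0.0, 1.0, -0.0], [1.0, -0.0, -0.0], [-0.0, -0.0, -1.0]]
force: [-0.2, -2.0, 1.0]
gripper_width: 0.0004
grip_force: 0.9
```

Call:
servo_tool(
  targets=[
    {"translation": [0.5, 0.06, 1.1], "angular": [0, 0, 0]},
    {"translation": [0.5, 0.06, 1.1], "angular": [0, 0, 0]},
    {"translation": [0.4, 0.04, 1.15], "angular": [0, 0, 0]},
    {"translation": [0.4, 0.04, 1.15], "angular": [0, 0, 0]},
  ],
)

```text
clock: 4.5
tool_pos: [0.5992, 0.1868, 0.1584]
tool_rot: [[-0.0, 1.0, 0.0], [1.0, 0.0, 0.001], [0.001, 0.0, -1.0]]
force: [0.7, -1.1, 1.0]
gripper_width: -0.0
grip_force: 0.9
```

Call:
servo_tool(
  targets=[
    {"translation": [0.3, 0.03, 1.2], "angular": [0, 0, 0]},
    {"translation": [0.3, 0.03, 1.2], "angular": [0, 0, 0]},
    {"translation": [0.2, 0.02, 1.2], "angular": [0, 0, 0]},
    {"translation": [0.1, 0.0, 1.2], "angular": [0, 0, 0]},
  ],
)

```text
clock: 4.9
tool_pos: [0.5999, 0.1957, 0.1103]
tool_rot: [[-0.0, 1.0, 0.0], [1.0, 0.0, 0.001], [0.001, 0.0, -1.0]]
force: [1.0, 1.5, 0.6]
gripper_width: 0.0001
grip_force: 0.9
```

Call:
servo_tool(
  targets=[
    {"translation": [0, 0, 0.7], "angular": [0, 0, 0]},
    {"translation": [0, 0, 0.5], "angular": [0, 0, 0]},
    {"translation": [0, 0, 0.2], "angular": [0, 0, 0]},
  ],
)

```text
clock: 5.2
tool_pos: [0.5995, 0.1955, 0.097]
tool_rot: [[-0.0, 1.0, -0.001], [1.0, 0.0, 0.001], [0.001, -0.001, -1.0]]
force: [-2.5, 2.2, 5.0]
gripper_width: -0.0
grip_force: 2.2
```

Call:
servo_tool(
  targets=[
    {"translation": [0, 0, 0.2], "angular": [0, 0, 0]},
    {"translation": [0, 0, 0.1], "angular": [0, 0, 0]},
    {"translation": [0, 0, 0], "angular": [0, 0, 0]},
    {"translation": [0, 0, 0], "angular": [0, 0, 0]},
  ],
)

```text
clock: 5.6
tool_pos: [0.5998, 0.1955, 0.096]
tool_rot: [[-0.0, 1.0, 0.0], [1.0, 0.0, 0.001], [0.001, 0.0, -1.0]]
force: [-6.0, 1.6, 12.5]
gripper_width: -0.0002
grip_force: 6.1
```

Call:
servo_tool(
  targets=[
    {"translation": [0, 0, 0.3], "angular": [0, 0, 0]},
    {"translation": [0, 0, 0.1], "angular": [0, 0, 0]},
    {"translation": [0, 0, 0], "angular": [0, 0, 0]},
    {"translation": [0, 0, 0], "angular": [0, 0, 0]},
    {"translation": [0, 0, 0], "angular": [0, 0, 0]},
  ],
)

```text
clock: 6.1
tool_pos: [0.6, 0.1955, 0.0955]
tool_rot: [[-0.0, 1.0, 0.002], [1.0, 0.0, 0.001], [0.001, 0.002, -1.0]]
force: [-18.1, -2.5, 36.0]
gripper_width: -0.0002
grip_force: 17.8
```

Call:
servo_tool(
  targets=[
    {"translation": [0, 0, -2], "angular": [0, 0, 0]},
    {"translation": [0, 0, -4], "angular": [0, 0, 0]},
    {"translation": [0, 0, -4], "angular": [0, 0, 0]},
    {"translation": [0, 0, 0], "angular": [0, 0, 0]},
  ],
)

```text
clock: 6.5
tool_pos: [0.6031, 0.1951, 0.1973]
tool_rot: [[0.001, 1.0, 0.01], [1.0, -0.001, 0.003], [0.003, 0.01, -1.0]]
force: [0.7, 1.2, 0.5]
gripper_width: -0.0001
grip_force: 0.0
```

```bash
python3 - <<'E'
from h import *
snap('scene','s3');snap('side','d3')
s=ctrl.observe();print(s['clock'],s['tool_pos'],s['force'])
a=cv2.imread('pics/s3.png')[160:240,220:370];b=cv2.imread('pics/d3.png')[190:290,210:360]
cv2.imwrite('pics/v3.png',cv2.resize(np.vstack([a,b])[:,:],None,fx=3.3,fy=3.3,interpolation=2))
E
```

```text
6.6 [0.60076958 0.19439958 0.19150295] [ 0.75079437 -0.04343628 -1.08561396]
```

View pics/v3.png

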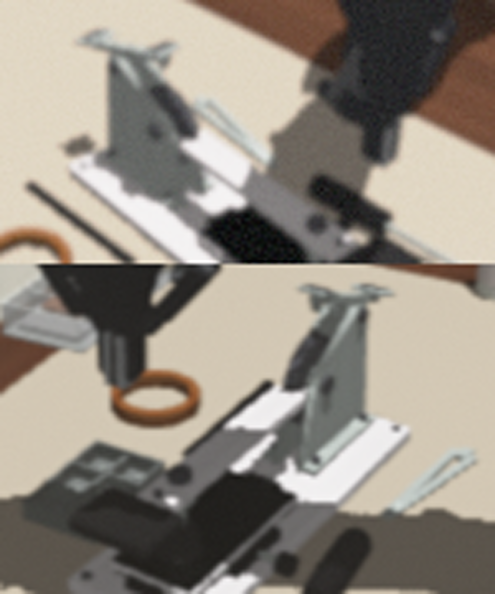

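The arm is level on the phone and the pawl is still free, with its front raised at (155,50). Next, the front pad.

Call:
servo_tool(
  targets=[
    {"translation": [-4.5, -0.6, -0.5], "angular": [0, 0, 0]},
    {"translation": [-4.5, -0.6, -0.5], "angular": [0, 0, 0]},
    {"translation": [-4.5, -0.5, 0], "angular": [0, 0, 0]},
    {"translation": [-4.5, -0.5, 0], "angular": [0, 0, 0]},
    {"translation": [-3.4, -0.5, 0], "angular": [0, 0, 0]},
  ],
)

```text
clock: 7.1
tool_pos: [0.5715, -0.0232, 0.1985]
tool_rot: [[0.003, 1.0, -0.003], [1.0, -0.003, -0.002], [-0.002, -0.003, -1.0]]
force: [-0.7, -0.4, -0.3]
gripper_width: 0.0002
grip_force: 0.0
```

Call:
servo_tool(
  targets=[
    {"translation": [-2.0, 0, 0], "angular": [0, 0, 0]},
    {"translation": [0, 0, 0], "angular": [0, 0, 0]},
    {"translation": [0, 0, 0], "angular": [0, 0, 0]},
  ],
)

```text
clock: 7.4
tool_pos: [0.5723, -0.0392, 0.1989]
tool_rot: [[0.001, 1.0, -0.002], [1.0, -0.001, 0.0], [0.0, -0.002, -1.0]]
force: [-0.4, 0.6, 0.8]
gripper_width: -0.0001
grip_force: 0.0
```

Press down to about TCP z 0.143.

Call:
servo_tool(
  targets=[
    {"translation": [0, 0.2, 1.8], "angular": [0, 0, 0]},
    {"translation": [0, 0, 1.4], "angular": [0, 0, 0]},
    {"translation": [0.1, 0, 0.8], "angular": [0, 0, 0]},
    {"translation": [0.1, 0, 0.7], "angular": [0, 0, 0]},
    {"translation": [0.1, 0, 0.7], "angular": [0, 0, 0]},
  ],
)

```text
clock: 7.9
tool_pos: [0.5749, -0.0356, 0.1457]
tool_rot: [[-0.001, 1.0, -0.001], [1.0, 0.001, -0.0], [-0.0, -0.001, -1.0]]
force: [-0.1, 0.4, 0.6]
gripper_width: -0.0004
grip_force: 0.0
```

Call:
servo_tool(
  targets=[
    {"translation": [0, 0, 0.3], "angular": [0, 0, 0]},
    {"translation": [0, 0, 0.2], "angular": [0, 0, 0]},
    {"translation": [0, 0, 0], "angular": [0, 0, 0]},
  ],
)

```text
clock: 8.2
tool_pos: [0.5751, -0.0353, 0.1432]
tool_rot: [[-0.001, 1.0, 0.001], [1.0, 0.001, 0.001], [0.001, 0.001, -1.0]]
force: [-6.4, 2.5, 14.9]
gripper_width: 0.0002
grip_force: 6.9
```

Call:
servo_tool(
  targets=[
    {"translation": [0, 0, -2], "angular": [0, 0, 0]},
    {"translation": [0, 0, -4], "angular": [0, 0, 0]},
    {"translation": [0, 0, -4], "angular": [0, 0, 0]},
    {"translation": [0, 0, 0], "angular": [0, 0, 0]},
    {"translation": [0, 0, 0], "angular": [0, 0, 0]},
  ],
)

```text
clock: 8.7
tool_pos: [0.5756, -0.0362, 0.2425]
tool_rot: [[0.0, 1.0, 0.003], [1.0, -0.0, -0.0], [-0.0, 0.003, -1.0]]
force: [-0.7, 0.0, 0.3]
gripper_width: 0.0001
grip_force: 0.0
```

```bash
python3 - <<'E'
from h import *
snap('scene','s4');snap('side','d4')
a=cv2.imread('pics/s4.png')[160:240,220:370];b=cv2.imread('pics/d4.png')[190:290,210:360]
cv2.imwrite('pics/v4.png',cv2.resize(np.vstack([a,b])[:,:],None,fx=3.3,fy=3.3,interpolation=2))
E
```

```text
(no output)
```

View pics/v4.png

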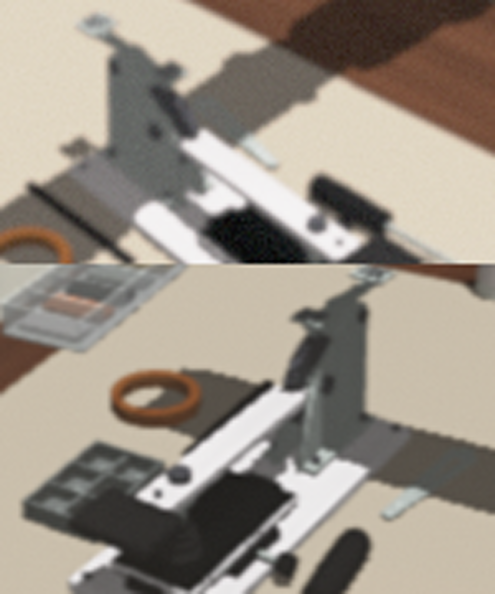

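The pawl is back in: tail high at (95,25), front low at (170,70). The arm is still down on the phone. Handing in.

```bash
python3 -c "
from plant import ctrl
print(ctrl.hand_in())"
```

```text
the job is handed in; nothing more can be done
None
```

The job is handed in, though no verdict came back: the final pictures show the arm down on the phone and the pawl back in the teeth, and nothing else on the bench looks moved. The robot was clear, and it took about 9 s of the 53 s allowed.

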